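# Tip the charm beads out of the lidded scoop

### The arm

A 6-joint arm with a two-finger parallel gripper is mounted at the origin on the work surface. World frame = base frame: x ahead of the robot, y to its left, z up, the work surface at z = 0. Lengths are in mm, angles in rad, forces in N, time in s.
With the tool pointing down it reaches from about 275 to 1000 mm from the base axis. Payload 8.4 kg.
Tool frame: the origin (TCP) lies on the centre line of the jaws, within the pads' length; the fingertips stand 22 mm ahead of it and the grasp point (between the pads) lies 3 mm ahead of it; z points along the fingers, x is the direction in which the jaws open and shut, and the axes are right-handed (so a half turn about z gives the same grasp; the last joint's range is limited). The gripper opens to 85 mm and grips with 20 to 120 N. Pads are 22 mm wide; open, the fingers measure 114 mm over their backs; the gripper's body (76 mm by 85 mm) begins 54 mm behind the grasp point. The pads swing forward as they close: fully open they stand 13 mm farther back than shut.
Start: joints at [1.334, 0.353, 1.633, -0, 1.155, -0.002], TCP at [145.404, 607.853, 253.281] pointing down, gripper open.
Joint ranges: [-2.63, 2.63], [-0.92, 2.1], [0.06, 2.66], [-1.3, 4.44], [0, 2.69], [-3.02, 3.02]. Speed limits (rad/s): [2.22, 2.22, 2.79, 3.14, 3.14, 3.14].

### API

Orientations are given as [roll, pitch, yaw] about the fixed x, y, z axes, in that order (R = Rz(yaw) Ry(pitch) Rx(roll)).
In Python, from rig import status, viewer, job gives the robot as it stands.
- The arm moves only by the tool send_rows, never from a script. Its argument "plan" is a list of rows, each a list of 3 entries, a list of its own where there are three numbers: the shift along the tool's x, y, z in m, then the turn, a rotation vector about the tool's x, y, z in rad, then the opening, from -1 (shut) to 1 (fully open). In form: [[[x, y, z], [rx, ry, rz], jaw], ...]. A call has exactly 5 rows; each row is the pose to reach, as a shift and turn from the pose measured when the call began, along the tool's axes at that moment; what a row does not reach only later rows make up. A row lasts 1/12 s, in which the tool goes at most 41.7 mm and 7.16 degrees, less where a joint would pass 70% of its speed; a pose out of reach is approached as far as the arm can. A call with a gripper value outside its range is refused whole. The fingers move at their own pace and stop on an object; "squeeze" is the grip in N (left out, the last holds). Time passes only in rows, so rows that repeat a pose let the fingers close, or fill a call up. It gives the time, the measured TCP pose, the force and the opening at its end, in the units of the state.
- status.sense(): the state, without advancing time (a new reading comes with each control period).
- viewer.grab_frame(name): name is "side" or "top"; returns the picture (400x640x3 uint8, red, green, blue); there is no depth.
- viewer.camera_params(name): a dict with "intrinsics" (3x3 intrinsics, pixels), "dist_coeffs" ([k1, k2, p1, p2, k3] as OpenCV has them; the pictures are not rectified), "xyz" and "orientation" of the camera in the world. Camera axes: x right, y down, z forward; pixel columns grow to the right and rows downward; lengths in mm; the calibration is good to about 2 mm. A picture is of the moment at which its call begins. camera_params takes no time and is no camera call.
- job.sign_off(): hands the job in, once; it reports no verdict.
Trained networks look in the newest picture that a camera, given by its name, has taken for a name from the list of things; names that differ only in an ending like _2 or _b are one class to them, and where a whole thing is asked for, a point or a joint stands for the part that bears it (a point fixed in the world has none). Each returns a list of dicts, best first, with "p" (0 to 1); they miss things now and then, are a little off and sometimes report something else, mostly with a low value. They report only what shows in the picture. A call takes as long as a camera call. They do not tell look-alikes from the thing itself.
- viewer.cut_out(label, camera): "mask" (400x640 bool, what is visible of it) and "extent" ([left, top, width, height] in pixels, round what is visible of it).
The state is a dict: "clock": time; "qpos": joint angles; "qvel": joint speeds; "joint_efforts": joint torques, N m; "eef_pos": TCP position; "tcp_rot": TCP orientation; "contact_force": force on the tool from outside, world axes, zero at the start; "wrist_torque": the same for the moment, N m; "opening": opening from 0.0 (shut) to 1.0 (fully open).
Only numpy, scipy, OpenCV 4.12 (cv2) and the standard library are available. Lean on these libraries where they do the work, as an engineer would, in place of code of your own. Each camera call takes 0.05 s, during which the arm holds its last target.

### The job

Squeeze the sprung lid of the bead scoop shut, then pick the scoop up and carry it with the lid held shut until its mouth is over the wide empty compartment of the tray. There, with the scoop tilted nose-down and low, ease your grip so that the lid slides open and all four beads run out into that compartment. Then stand the empty scoop upright back on its pad and let go; leave the bangles, ring box and loupe where they are.

Things in the scene. Friction and masses are not known exactly. Their poses are not given: they have to be found in the camera images.
- scoop_grip (a point): Point on the loose bead scoop, 70 mm above its underside over the middle of its length and width; between its two upright lugs. x: to the nose, z: up. Along x, outer face of the rear lug: 25 to 37 mm behind this point (see lid); of the front lug: 3 mm ahead when shut, 29 mm ahead fully open. Over both: 28 to 40 mm shut, 54 to 66 mm open. Squeezing them together along x shuts the lid.
- scoop_centre (a point): Centre of the scoop, mid-length and mid-width, 44 mm above its underside, axes as above. Bare metal box 120 long (x), 56 wide (y), 43 high, 0.2 kg plus 50 g lid. On its top two lugs one behind the other, 26 wide (y), 43 to 88 mm above the underside: the rear one (10 mm thick) clamped to the box, the front one (8 mm thick) fixed to the lid.
- scoop_mouth (a point): Front edge of the scoop's inner floor: 60 mm ahead of and 51 mm below scoop_grip, 19 mm above the underside, axes as above. The mouth is 50 mm wide. The inner floor rises 8 degrees from the rear to this edge, so the beads stay at the rear while it is level; with the lid open they roll out over it when the nose is tilted down 40 to 60 degrees.
- lid (a joint): Sliding lid, m: 0 shut, 0.026 fully open, to the nose; its turned-down front plate blocks the mouth. A spring (14 N shut, 11.4 open) pushes it open; no catch. The rear lug is clamped firmly anywhere in 12 mm, so the shut width must be felt. Eased 21 to 23 mm wider than that, beads pass and the spring still presses the lugs on the fingers; past 26 the scoop drops. Open, the plate reaches 90 mm ahead of mid-length.
- bead0_center (a point): Centre of a plain metal ball bead, 18 mm in diameter, 18 g; starts inside the scoop, at its rear.
- bead1_center (a point): Centre of a plain metal ball bead, 18 mm in diameter, 18 g; starts inside the scoop, at its rear.
- bead2_center (a point): Centre of a plain metal ball bead, 18 mm in diameter, 18 g; starts inside the scoop, at its rear.
- bead3_center (a point): Centre of a plain metal ball bead, 18 mm in diameter, 18 g; starts inside the scoop, at its rear.
- tray_bay (a point): Centre of the floor (6 mm above the counter) of the wide empty compartment of the fixed black tray. The compartment is 188 mm along x and 150 mm along y inside; its walls and the divider rise 18 mm above this floor. z up. On its +y side, past a 4 mm divider, is a narrower compartment (74 mm) holding two bangles.
- pad_top (a point): Centre of the top of the fixed grey counter pad on which the scoop starts, 220 mm along x, 170 mm along y, 4 mm thick; z up.
- bangle0: Loose plain metal bangle lying flat in the narrow compartment, 64 mm across, 8 mm high; origin under its centre. Bystander.
- bangle1: Another bangle like it. Bystander.
- ring_box: Loose closed ring box, 62 x 62 x 47 mm, origin under its centre. Bystander.
- loupe: Loose black eye loupe standing on end, 48 mm across, 42 mm high, origin under its centre. Bystander.
There are look-alikes about, which are no part of the job. There is more than one size of the part that bears scoop_grip; the job needs the middle-sized.

How it is judged:
By the outcome, as a careful person would: the job done as asked, in the order asked, and still so for the second after the job is handed in, with the robot touching nothing.
It also fails if it takes over 54 s, if anything falls off the work surface, if the arm or the gripper's body presses on something with over 40 N, if the wrist force passes 120 N, or if a joint passes its speed limit or range.

## Working session

There is one attempt and no reset: what is moved stays moved. The work goes in short steps, Python scripts to look and compute and a tool call to move; the robot and the scene stay as the last step left them, time stands still between calls to the robot, and variables do not carry over. Pictures are saved under pics/ and viewed, and the job is handed in when it is done.

Besides the shell and the picture viewer there is one more tool, called after "Request:" by a JSON object that holds its "fn" and its "kwargs", one argument or row to a line. send_rows: Moves the arm, as the interface text tells. Its arguments: {"type":"object","properties":{"plan":{"type":"array"},"squeeze":{"type":"number"}},"required":["plan"]}

```bash
ls; mkdir -p pics
python3 - <<'E'
from rig import status, viewer, job
import cv2, numpy as np
print(status.sense())
for c in ["side","top"]:
    im=viewer.grab_frame(c); cv2.imwrite(f"pics/{c}0.png",im[:,:,::-1]); print(c,viewer.camera_params(c))
E
```

```text
pics
{'clock': 0.0, 'qpos': array([ 1.33360155e+00,  3.53633400e-01,  1.63411166e+00, -9.73638823e-06,
        1.15517386e+00, -2.38981840e-03]), 'qvel': array([ 0.00156113, -0.00033524, -0.00040014, -0.0007405 , -0.00085583,
        0.00038357]), 'joint_efforts': array([ 9.00945452e-04, -6.05243325e+01, -3.42059970e+01,  2.08573538e-04,
        9.36608179e-03, -7.66707444e-05]), 'eef_pos': array([145.30533748, 607.43879111, 252.58047337]), 'tcp_rot': array([3.14158692e+00, 1.32628615e-03, 1.33599530e+00]), 'contact_force': array([ 0.10877856, -0.18045467,  0.82679591]), 'wrist_torque': array([-0.01953001, -0.02232297, -0.01943626]), 'opening': 0.9977098831145474}
side {'intrinsics': array([[361.1106203 ,   0.        , 324.26794993],
       [  0.        , 361.1106203 , 199.76937664],
       [  0.        ,   0.        ,   1.        ]]), 'dist_coeffs': array([0.02075989, 0.        , 0.        , 0.        , 0.        ]), 'xyz': array([ 333.7228879 , -637.98298758,  536.51325889]), 'orientation': array([-2.13815553,  0.02343436, -0.27423725])}
top {'intrinsics': array([[487.22137701,   0.        , 323.57360206],
       [  0.        , 487.22137701, 195.71275555],
       [  0.        ,   0.        ,   1.        ]]), 'dist_coeffs': array([-0.1389832,  0.       ,  0.       ,  0.       ,  0.       ]), 'xyz': array([ 481.67274863,  110.27219476, 1169.02721705]), 'orientation': array([-3.0976949 ,  0.00695197, -1.58593237])}
```

View pics/side0.png

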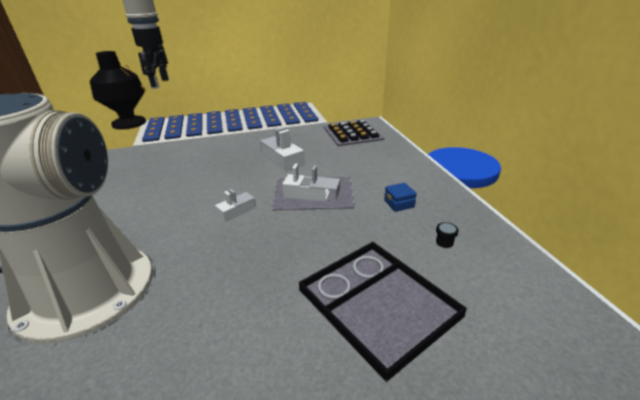

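View pics/top0.png

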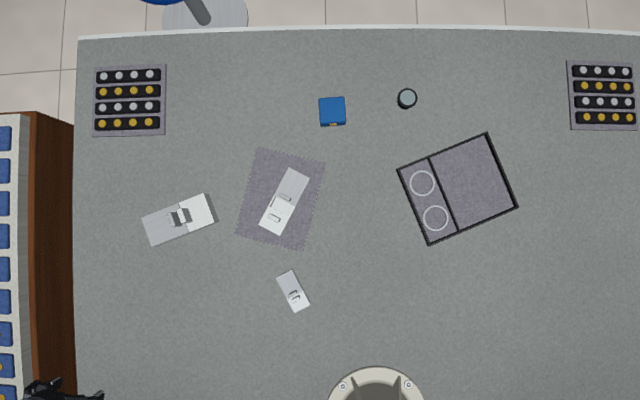

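Three scoops in the top picture: a large one at (180,220), one on the pad at (285,200), and a small one at (293,291). The middle-sized one, on the grey pad, fits. I'll confirm this with a crop and the masks.

```bash
cat > h.py <<'E'
import numpy as np, cv2
from scipy.spatial.transform import Rotation as R
from rig import status, viewer, job
def rot(o): return R.from_euler('xyz',o).as_matrix()
def ray(c,uv):
    p=viewer.camera_params(c); K=p['intrinsics'];d=p['dist_coeffs']
    n=cv2.undistortPoints(np.array(uv,float).reshape(-1,1,2),K,d).reshape(-1,2)
    r=np.c_[n,np.ones(len(n))]@rot(p['orientation']).T
    return np.array(p['xyz']),r
def atz(c,uv,z):
    o,r=ray(c,uv); return o+r*((z-o[2])/r[:,2])[:,None]
def tri(uvt,uvs):
    o1,r1=ray('top',[uvt]);o2,r2=ray('side',[uvs]);r1=r1[0]/np.linalg.norm(r1[0]);r2=r2[0]/np.linalg.norm(r2[0])
    A=np.c_[r1,-r2];s=np.linalg.lstsq(A,o2-o1,rcond=None)[0]
    a=o1+s[0]*r1;b=o2+s[1]*r2
    return (a+b)/2,np.linalg.norm(a-b)
def proj(c,P):
    p=viewer.camera_params(c);Rm=rot(p['orientation']);q=(np.array(P,float).reshape(-1,3)-p['xyz'])@Rm
    return cv2.projectPoints(q,np.zeros(3),np.zeros(3),p['intrinsics'],p['dist_coeffs'])[0].reshape(-1,2)
def save(n,im): cv2.imwrite('pics/'+n,im[:,:,::-1])
E
python3 - <<'E'
from h import *
im={}
for c in ['top','side']: im[c]=viewer.grab_frame(c)
for c in ['top','side']:
    for l in ['scoop_grip','lid','tray_bay','ring_box','loupe','bangle0']:
        r=viewer.cut_out(l,c)
        for d in r:
            m=d['mask'];ys,xs=np.nonzero(m)
            print(c,l,round(d['p'],2),d['extent'],m.sum(),(xs.mean().round(1),ys.mean().round(1)) if len(xs) else None, [cv2.minAreaRect(np.c_[xs,ys].astype(np.float32))] if len(xs) else '')
a=cv2.resize(im['top'][130:270,220:350],None,fx=6,fy=4.2,interpolation=cv2.INTER_CUBIC)
a=cv2.resize(im['top'][140:260,225:345],(600,600),interpolation=cv2.INTER_CUBIC);save('ctop.png',a)
a=cv2.resize(im['side'][150:220,260:365],(780,520),interpolation=cv2.INTER_CUBIC);save('cside.png',a)
E
```

```text
top scoop_grip 0.85 [259.7, 168.3, 49.7, 66.2] 1704 (np.float64(284.0), np.float64(201.2)) [((284.19549560546875, 201.12762451171875), (26.318450927734375, 66.00640869140625), 27.699472427368164)]
top scoop_grip 0.71 [275.0, 270.8, 34.7, 40.4] 750 (np.float64(292.9), np.float64(290.4)) [((292.7370300292969, 290.5069274902344), (39.82352828979492, 19.647058486938477), 61.927513122558594)]
top scoop_grip 0.58 [138.2, 193.2, 80.4, 52.3] 2306 (np.float64(180.1), np.float64(219.4)) [((179.8994140625, 219.54141235351562), (33.56037139892578, 72.07050323486328), 67.61986541748047)]
top lid 0.86 [274.1, 165.5, 36.1, 37.1] 746 (np.float64(291.3), np.float64(186.3)) [((291.1000061035156, 186.30001831054688), (24.59674644470215, 31.752164840698242), 26.56505012512207)]
top lid 0.85 [143.6, 202.8, 44.2, 45.9] 1219 (np.float64(163.8), np.float64(224.8)) [((164.5205078125, 224.27459716796875), (32.39105224609375, 40.61028289794922), 68.62937927246094)]
top lid 0.8 [277.5, 268.6, 23.6, 30.7] 449 (np.float64(288.5), np.float64(283.4)) [((288.6000061035156, 283.7000427246094), (25.938386917114258, 18
[... 2075 characters left out ...]
 (138.51724243164062, 108.37930297851562), 46.397178649902344)]
side ring_box 0.78 [388.9, 182.5, 29.7, 28.5] 747 (np.float64(400.2), np.float64(196.3)) [((400.0, 196.5), (27.0, 32.0), 90.0)]
side loupe 0.65 [437.8, 222.7, 19.5, 25.7] 462 (np.float64(445.9), np.float64(234.0)) [((446.5, 234.5), (25.0, 21.0), 90.0)]
side bangle0 0.67 [356.9, 254.7, 23.9, 22.2] 204 (np.float64(366.3), np.float64(264.3)) [((367.0500183105469, 264.8500061035156), (22.199186325073242, 27.32207679748535), 55.304840087890625)]
side bangle0 0.63 [318.4, 273.5, 32.4, 25.0] 316 (np.float64(332.4), np.float64(285.4)) [((333.1538391113281, 284.73077392578125), (25.793560028076172, 30.508512496948242), 56.3099365234375)]
```

View pics/ctop.png

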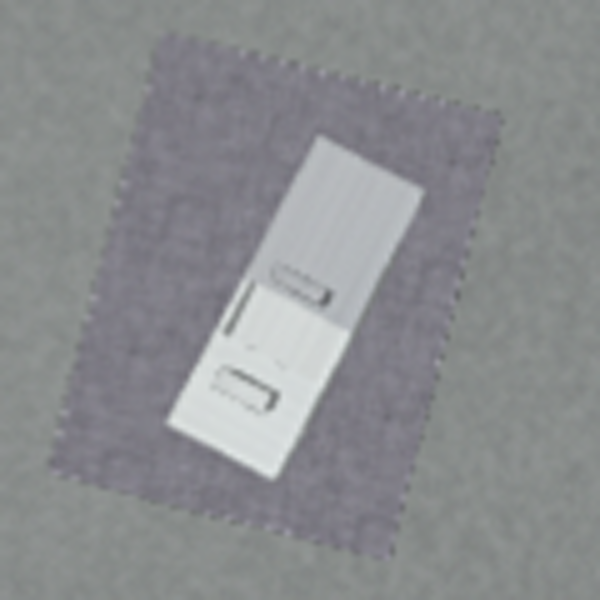

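View pics/cside.png

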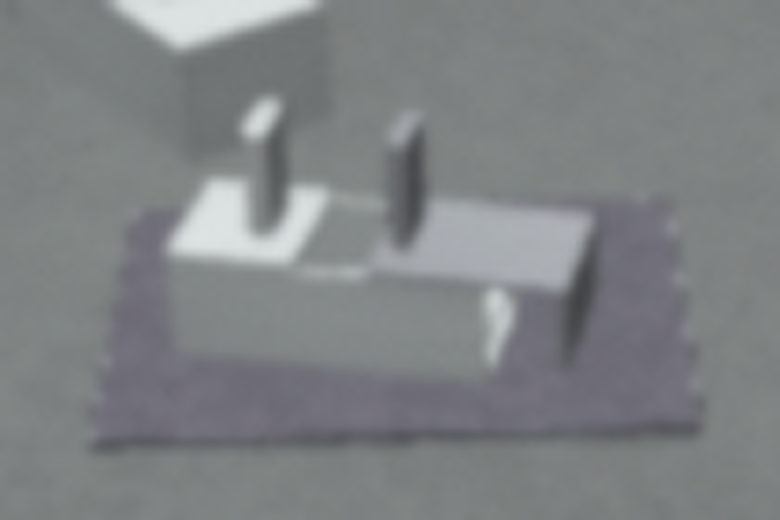

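The crop confirms it: the scoop on the pad has a lid about 54 mm wide and spans about 150 mm with the lid open. The one at (180,220) is bigger and the one at (293,291) smaller. Its nose points up-right in the top view. Next I'll measure its pose, the pad and the tray from both views.

Run:
```python
from h import *
t=lambda u,v:((u+.5)/5-.5+225,(v+.5)/5-.5+140)
s=lambda u,v:((u+.5)/7.4286-.5+260,(v+.5)/7.4286-.5+150)
T={'FR':t(424,190),'FL':t(320,135),'RR':t(275,480),'RL':t(166,428)}
S={'FR':s(562,290),'FL':s(597,213),'RR':s(170,250),'RL':s(210,180)}
for k in T:
    p,e=tri(T[k],S[k]); print(k,p.round(1),e.round(1), atz('top',[T[k]],47).round(1), atz('side',[S[k]],47).round(1))
for n,a in [('front',(405,122)),('rear',(264,115))]:
  print(n,'lugtop side @92',atz('side',[s(*a)],92).round(1))
for n,a in [('front',(299,280)),('rear',(242,388))]:
  print(n,'lugtop top @92',atz('top',[t(*a)],92).round(1))
P=[t(160,35),t(503,115),t(393,558),t(50,465)]
q=atz('top',P,4);print('pad',q.round(1),q.mean(0).round(1),[np.linalg.norm(q[i]-q[(i+1)%4]).round(1) for i in range(4)],np.degrees(np.arctan2(*(q[0]-q[3])[[1,0]])))
q=atz('side',[s(145,205),s(672,197),s(700,432),s(92,442)],4);print('pad side',q.round(1),q.mean(0).round(1))
a=cv2.resize(viewer.grab_frame('top')[120:260,385:530],None,fx=5,fy=4,interpolation=cv2.INTER_CUBIC)
a=cv2.resize(viewer.grab_frame('top')[125:255,390:525],None,fx=4.5,fy=4.5,interpolation=cv2.INTER_CUBIC);save('ttray.png',a)
a=cv2.resize(viewer.grab_frame('side')[235:385,290:475],None,fx=4,fy=4,interpolation=cv2.INTER_CUBIC);save('stray.png',a)
```

```text
FR [573.5 149.4  46.6] 0.0 [[573.5 149.4  47. ]] [[573.3 148.9  47. ]]
FL [600.7 196.9  48. ] 2.1 [[599.8 197.3  47. ]] [[602.4 198.6  47. ]]
RR [442.6 219.6  48. ] 3.8 [[440.7 220.   47. ]] [[444.7 220.8  47. ]]
RL [467.1 269.8  47.1] 3.7 [[465.3 270.2  47. ]] [[469.  269.6  47. ]]
front lugtop side @92 [[532.3 207.6  92. ]]
rear lugtop side @92 [[484.8 229.2  92. ]]
front lugtop top @92 [[530.7 203.8  92. ]]
rear lugtop top @92 [[483.2 229.7  92. ]]
pad [[654.2 277.6   4. ]
 [612.5 112.5   4. ]
 [401.1 168.2   4. ]
 [447.6 332.6   4. ]] [528.9 222.7   4. ] [np.float64(170.3), np.float64(218.6), np.float64(170.8), np.float64(213.8)] -14.903345783576391
pad side [[451.2 336.3   4. ]
 [659.3 275.3   4. ]
 [611.9 108.5   4. ]
 [403.4 168.4   4. ]] [531.4 222.1   4. ]
```

View pics/ttray.png

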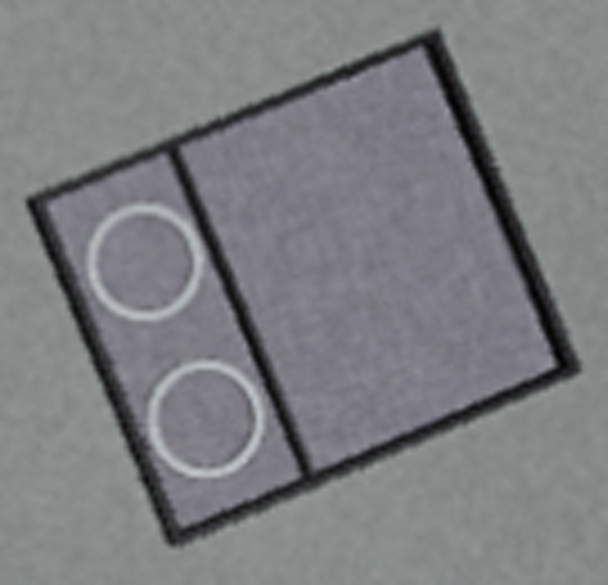

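View pics/stray.png

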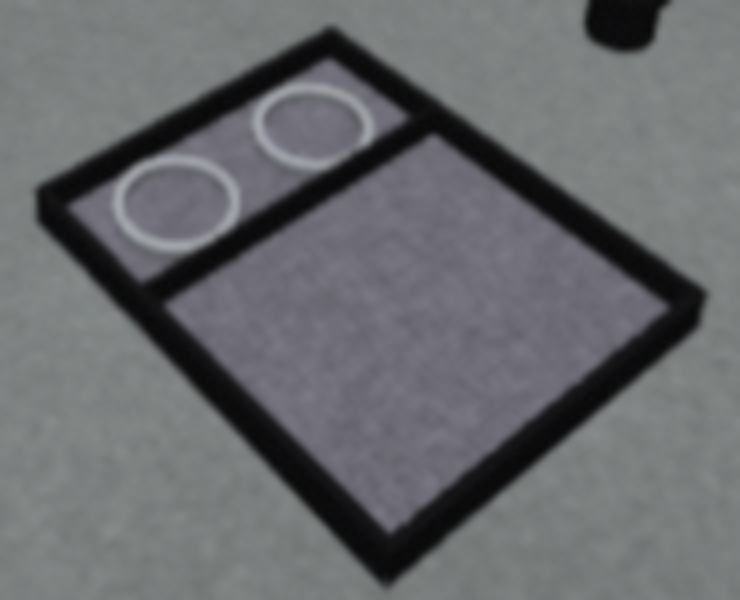

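The top crop shows the scoop's corners well. In the side crop the lugs are visible at about (315,167) and (295,165). The tray's wide compartment lies right of the divider in the top view, and its inner corners can be read in both crops. Next I'll fit the scoop and tray poses.

Run:
```python
from h import *
from scipy.optimize import least_squares
t=lambda u,v:((u+.5)/5-.5+225,(v+.5)/5-.5+140)
s=lambda u,v:((u+.5)/7.4286-.5+260,(v+.5)/7.4286-.5+150)
loc=np.array([[90,-28,43],[90,28,43],[-60,-28,43],[-60,28,43]],float)
T=np.array([t(424,190),t(320,135),t(275,480),t(166,428)])
S=np.array([s(562,290),s(597,213),s(170,250),s(210,180)])
def place(p,l): 
    c,q=np.cos(p[3]),np.sin(p[3]);return np.c_[p[0]+c*l[:,0]-q*l[:,1],p[1]+q*l[:,0]+c*l[:,1],p[2]+l[:,2]]
f=lambda p:np.r_[(proj('top',place(p,loc))-T).ravel(),(proj('side',place(p,loc))-S).ravel()]
r=least_squares(f,[508,216,4,-.49]);print('scoop',r.x.round(2),np.degrees(r.x[3]),np.abs(r.fun).max(),r.fun.round(1))
# tray: inner floor corners of wide bay at z=6, from top crop 4.5x off(390,125)
t2=lambda u,v:((u+.5)/4.5-.5+390,(v+.5)/4.5-.5+125)
s2=lambda u,v:((u+.5)/4-.5+290,(v+.5)/4-.5+235)
q=atz('top',[t2(180,155),t2(425,45),t2(560,368),t2(312,473)],6);print(q.round(1),q.mean(0))
q2=atz('side',[s2(165,297),s2(436,137),s2(670,307),s2(390,533)],6);print(q2.round(1),q2.mean(0))
# outer rim corners z=24
q=atz('top',[t2(30,200),t2(436,30),t2(578,370),t2(175,543)],24);print('rim',q.round(1),q.mean(0),[np.linalg.norm(q[i]-q[i-1]).round(1) for i in range(4)],np.degrees(np.arctan2(*(q[1]-q[2])[[1,0]])),np.degrees(np.arctan2(*(q[0]-q[3])[[1,0]])))
for n,uv in [('box',(332,111)),('loupe',(407,98)),('big',(180,220)),('small',(293,291))]: print(n,atz('top',[uv],30).round(0))
```

```text
scoop [ 5.0756e+02  2.1608e+02  4.4600e+00 -4.9000e-01] -28.284870014117065 1.1719225836272358 [ 0.3 -0.1 -0.4 -0.1  0.  -0.3  0.4 -1.2  0.1 -0.2 -0.7  0.1 -1.1  0.2
 -0.3 -0. ]
[[ 617.4 -139.5    6. ]
 [ 676.1 -276.4    6. ]
 [ 499.7 -345.8    6. ]
 [ 446.  -206.8    6. ]] [ 559.79675547 -242.09247355    6.        ]
[[ 457.1 -198.6    6. ]
 [ 622.4 -138.7    6. ]
 [ 675.  -269.9    6. ]
 [ 508.3 -335.6    6. ]] [ 565.7358207  -235.70279338    6.        ]
rim [[ 592.5  -55.3   24. ]
 [ 681.2 -276.8   24. ]
 [ 498.2 -348.7   24. ]
 [ 411.3 -128.1   24. ]] [ 545.79627758 -202.2259668    24.        ] [np.float64(195.2), np.float64(238.5), np.float64(196.6), np.float64(237.1)] 21.448609671874756 21.872994214586992
box [[732.  94.  30.]]
loupe [[762. -85.  30.]]
big [[479. 459.  30.]]
small [[310. 192.  30.]]
```

```bash
cat >> h.py <<'E'
def rel(xyz,yawdeg,tilt=0):
    """tool-frame shift(m), rotvec to reach world TCP xyz, tool down with tool x at yaw, then nose-down tilt deg"""
    s=status.sense(); R0=R.from_euler('xyz',s['tcp_rot'])
    h=np.radians(yawdeg)
    R1=R.from_euler('z',h)*R.from_euler('y',np.radians(tilt))*R.from_euler('x',np.pi)
    d=R0.inv().apply(np.array(xyz)-s['eef_pos'])/1000
    w=(R0.inv()*R1).as_rotvec()
    print('shift',d.round(4),'turn',w.round(4),'deg',np.degrees(np.linalg.norm(w)).round(1),'dist',np.linalg.norm(d).round(3))
def st():
    s=status.sense()
    print('t',round(s['clock'],2),'pos',s['eef_pos'].round(1),'rot',s['tcp_rot'].round(3),'F',s['contact_force'].round(2),'M',s['wrist_torque'].round(2),'open',round(float(s['opening']),4),'q',s['qpos'].round(3))
E
python3 -c "
from h import *
rel([506,217,200],-28.3);st()"
```

```text
shift [-0.2962  0.4416  0.0533] turn [-0.     -0.      1.8299] deg 104.8 dist 0.534
t 0.95 pos [145.4 607.9 253.3] rot [-3.142 -0.     1.336] F [-0.97  0.32 -0.35] M [0.02 0.01 0.03] open 0.9983 q [ 1.334  0.353  1.633  0.     1.155 -0.002]
```

Request:
{"fn": "send_rows", "kwargs": {
  "plan": [
    [[-0.02,0.03,0.004],[0,0,0.12],1],
    [[-0.04,0.06,0.008],[0,0,0.24],1],
    [[-0.06,0.09,0.012],[0,0,0.37],1],
    [[-0.08,0.12,0.016],[0,0,0.49],1],
    [[-0.1,0.15,0.018],[0,0,0.61],1]
  ],
  "squeeze": 40
}}

```text
clock: 1.37
eef_pos: [268.7, 474.3, 234.9]
tcp_rot: [3.141, 0.0, 0.72]
contact_force: [0.4, -0.0, 0.2]
opening: 1.002
```

```bash
python3 -c "
from h import *
rel([506,217,200],-28.3);st()"
```

```text
shift [0.0087 0.3499 0.035 ] turn [2.0000e-04 1.0000e-04 1.2142e+00] deg 69.6 dist 0.352
t 1.37 pos [268.7 474.3 234.9] rot [3.141 0.    0.72 ] F [ 0.37 -0.05  0.24] M [0.03 0.03 0.03] open 1.0023 q [ 1.053  0.249  1.824 -0.     1.069  0.332]
```

Request:
{"fn": "send_rows", "kwargs": {
  "plan": [
    [[0.001,0.035,0.004],[0,0,0.12],1],
    [[0.002,0.07,0.008],[0,0,0.245],1],
    [[0.003,0.105,0.012],[0,0,0.365],1],
    [[0.004,0.14,0.016],[0,0,0.485],1],
    [[0.005,0.175,0.018],[0,0,0.61],1]
  ]
}}

```text
clock: 1.78
eef_pos: [388.7, 344.5, 216.7]
tcp_rot: [3.141, 0.0, 0.105]
contact_force: [0.2, -0.2, -0.8]
opening: 1.001
```

```bash
python3 -c "
from h import *
rel([506,217,200],-28.3);st()"
```

```text
shift [0.1033 0.1391 0.0168] turn [3.000e-04 0.000e+00 5.984e-01] deg 34.3 dist 0.174
t 1.78 pos [388.7 344.5 216.7] rot [3.141 0.    0.105] F [ 0.15 -0.19 -0.77] M [-0.    0.02  0.01] open 1.0007 q [ 0.722  0.231  1.894 -0.     1.017  0.618]
```

Request:
{"fn": "send_rows", "kwargs": {
  "plan": [
    [[0.021,0.028,0.004],[0,0,0.12],1],
    [[0.042,0.056,0.008],[0,0,0.245],1],
    [[0.063,0.084,0.012],[0,0,0.365],1],
    [[0.084,0.112,0.016],[0,0,0.485],1],
    [[0.103,0.139,0.017],[0,0,0.598],1]
  ]
}}

```text
clock: 2.2
eef_pos: [506.7, 215.4, 199.4]
tcp_rot: [3.141, 0.0, -0.5]
contact_force: [1.0, 0.9, 0.1]
opening: 0.997
```

```bash
python3 -c "
from h import *
rel([505.8,217,130],-28.3);st()
im=viewer.grab_frame('side');save('s1.png',cv2.resize(im[60:240,230:400],None,fx=4,fy=3.3))
im=viewer.grab_frame('top');save('t1.png',cv2.resize(im[130:270,220:350],None,fx=4,fy=4))
"
```

```text
shift [-0.0016 -0.0011  0.0694] turn [ 0.0004  0.     -0.0059] deg 0.3 dist 0.069
t 2.2 pos [506.7 215.4 199.4] rot [ 3.141  0.    -0.5  ] F [0.97 0.86 0.1 ] M [ 0.03 -0.02 -0.01] open 0.9969 q [ 0.399  0.298  1.845 -0.     0.999  0.899]
```

View pics/s1.png

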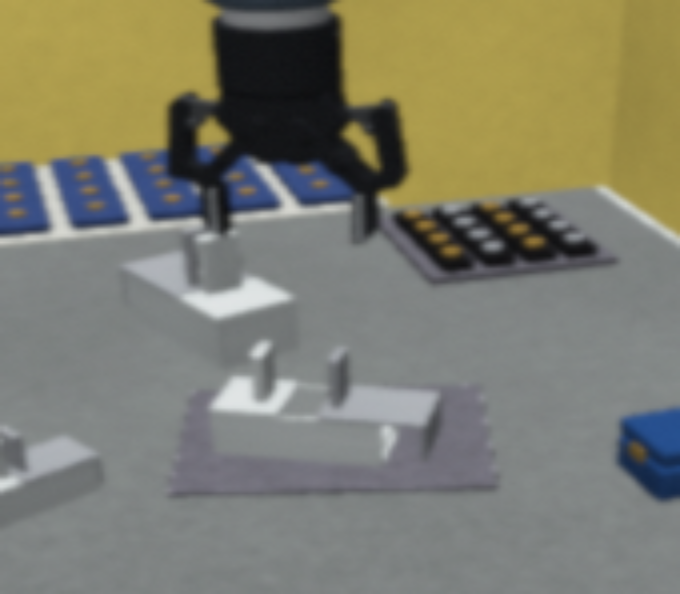

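The gripper straddles the two lugs at the right yaw, high above them. I'll descend and keep the jaws open.

Request:
{"fn": "send_rows", "kwargs": {
  "plan": [
    [[-0.001,-0.001,0.03],[0,0,-0.006],1],
    [[-0.0016,-0.0011,0.055],[0,0,-0.006],1],
    [[-0.0016,-0.0011,0.08],[0,0,-0.006],1],
    [[-0.0016,-0.0011,0.1],[0,0,-0.006],1],
    [[-0.0016,-0.0011,0.105],[0,0,-0.006],1]
  ]
}}

```text
clock: 2.72
eef_pos: [505.4, 215.2, 91.8]
tcp_rot: [3.138, 0.002, -0.494]
contact_force: [-0.8, -0.0, 0.7]
opening: 1.0
```

```bash
python3 -c "
from h import *
rel([505.8,217,76],-28.3);st()
im=viewer.grab_frame('side');save('s2.png',cv2.resize(im[100:220,240:380],None,fx=5,fy=5,interpolation=cv2.INTER_CUBIC))
im=viewer.grab_frame('top');save('t2.png',cv2.resize(im[140:260,225:345],None,fx=5,fy=5,interpolation=cv2.INTER_CUBIC))
"
```

```text
shift [-0.0005 -0.0018  0.0158] turn [ 0.0038  0.0016 -0.0002] deg 0.2 dist 0.016
t 2.72 pos [505.4 215.2  91.8] rot [ 3.138e+00  2.000e-03 -4.940e-01] F [-0.8  -0.02  0.71] M [0.02 0.   0.03] open 0.9998 q [ 0.401  0.448  1.917 -0.002  0.78   0.896]
```

View pics/s2.png

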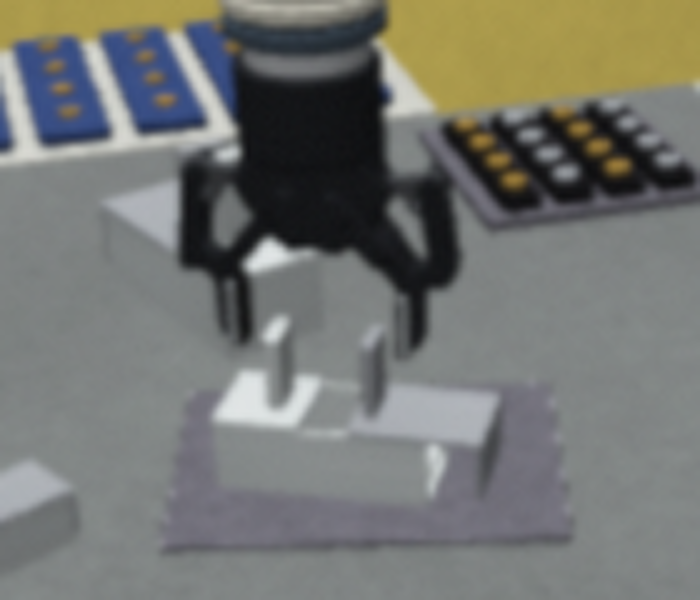

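Both fingers clear the lugs on either side. I'll descend the last bit and close part-way.

Request:
{"fn": "send_rows", "kwargs": {
  "plan": [
    [[-0.0005,-0.0018,0.008],[0.004,0.0016,0],0.9],
    [[-0.0005,-0.0018,0.0158],[0.004,0.0016,0],0.8],
    [[-0.0005,-0.0018,0.0158],[0.004,0.0016,0],0.7],
    [[-0.0005,-0.0018,0.0158],[0.004,0.0016,0],0.65],
    [[-0.0005,-0.0018,0.0158],[0.004,0.0016,0],0.65]
  ]
}}

```text
clock: 3.23
eef_pos: [507.3, 217.6, 78.6]
tcp_rot: [-3.139, -0.002, -0.494]
contact_force: [-0.3, -0.3, -0.8]
opening: 0.826
```

```bash
python3 -c "
from h import *
rel([505.8,217,76],-28.3);st()
im=viewer.grab_frame('side');save('s3.png',cv2.resize(im[100:220,240:380],None,fx=5,fy=5,interpolation=cv2.INTER_CUBIC))
"
```

```text
shift [-0.001   0.0013  0.0025] turn [-0.0025 -0.0019 -0.0003] deg 0.2 dist 0.003
t 3.23 pos [507.3 217.6  78.6] rot [-3.139e+00 -2.000e-03 -4.940e-01] F [-0.29 -0.3  -0.79] M [-0.03  0.01  0.02] open 0.8259 q [0.403 0.469 1.922 0.    0.747 0.897]
```

View pics/s3.png

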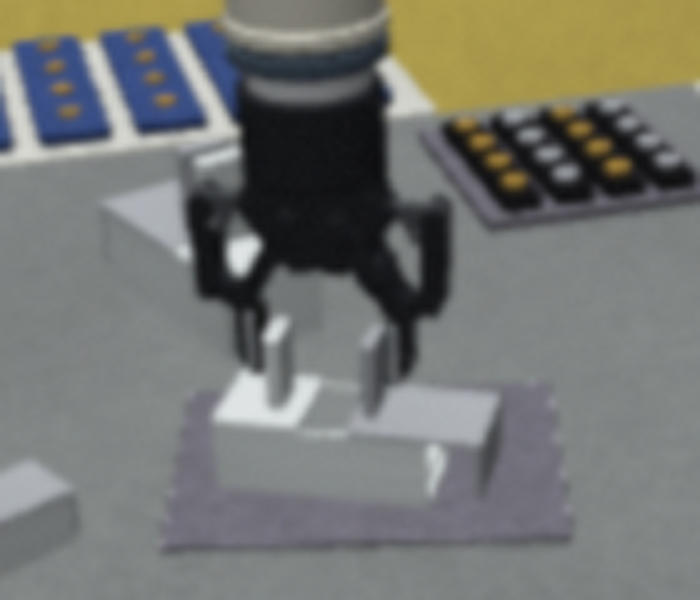

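Request:
{"fn": "send_rows", "kwargs": {
  "plan": [
    [[-0.001,0.001,0.002],[-0.002,-0.002,0],0.6],
    [[-0.001,0.001,0.0025],[-0.002,-0.002,0],0.55],
    [[-0.0015,0.001,0.0025],[-0.002,-0.002,0],0.5],
    [[-0.002,0.001,0.0025],[-0.002,-0.002,0],0.45],
    [[-0.002,0.001,0.0025],[-0.002,-0.002,0],0.45]
  ]
}}

```text
clock: 3.7
eef_pos: [505.6, 217.7, 76.3]
tcp_rot: [-3.141, -0.001, -0.494]
contact_force: [1.7, -2.0, 0.8]
opening: 0.727
```

```bash
python3 -c "
from h import *
st()
im=viewer.grab_frame('side');save('s4.png',cv2.resize(im[100:220,240:380],None,fx=5,fy=5,interpolation=cv2.INTER_CUBIC))
im=viewer.grab_frame('top');save('t4.png',cv2.resize(im[140:260,225:345],None,fx=5,fy=5,interpolation=cv2.INTER_CUBIC))
st()
"
```

```text
t 3.7 pos [505.6 217.7  76.3] rot [-3.141e+00 -1.000e-03 -4.940e-01] F [ 1.74 -1.97  0.84] M [-0.23 -0.19  0.06] open 0.7272 q [0.404 0.471 1.925 0.    0.743 0.898]
t 3.8 pos [505.5 217.7  76.3] rot [-3.141e+00 -1.000e-03 -4.940e-01] F [ 1.03 -2.83  1.78] M [-0.24 -0.2   0.02] open 0.7274 q [0.404 0.472 1.925 0.    0.744 0.898]
```

View pics/s4.png

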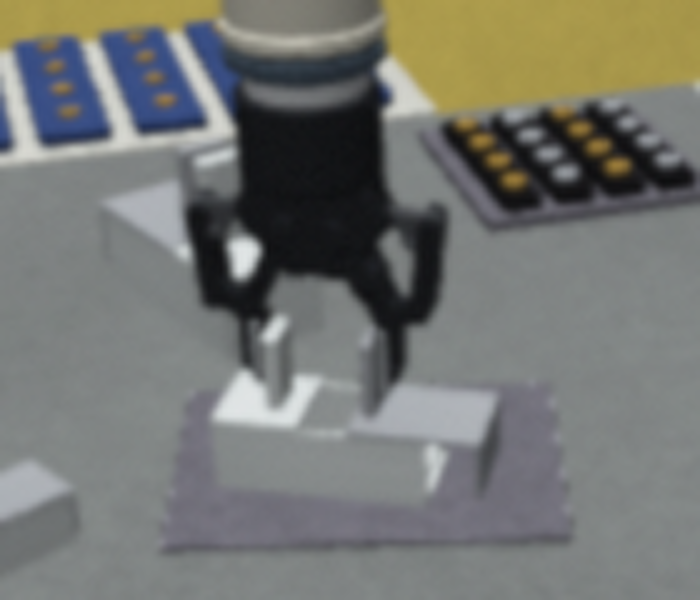

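Force is +x/−y, about 2.6 N, so the front finger touches the front lug first at opening 0.727 (62 mm). I'll hold that finger still and bring the rear one up.

Request:
{"fn": "send_rows", "kwargs": {
  "plan": [
    [[0.001,0,0],[0,0,0],0.42],
    [[0.0015,0,0],[0,0,0],0.4],
    [[0.002,0,0],[0,0,0],0.38],
    [[0.0025,0,0],[0,0,0],0.36],
    [[0.003,0,0],[0,0,0],0.36]
  ]
}}

```text
clock: 4.22
eef_pos: [506.4, 217.2, 77.1]
tcp_rot: [-3.141, 0.003, -0.495]
contact_force: [-11.6, 6.4, 16.4]
opening: 0.687
```

```bash
python3 -c "
from h import *
st()
im=viewer.grab_frame('side');save('s5.png',cv2.resize(im[100:220,240:380],None,fx=5,fy=5,interpolation=cv2.INTER_CUBIC))
st()
"
```

```text
t 4.22 pos [506.4 217.2  77.1] rot [-3.141e+00  3.000e-03 -4.950e-01] F [-11.59   6.42  16.44] M [ 1.04  1.82 -0.02] open 0.6873 q [0.401 0.472 1.922 0.004 0.749 0.894]
t 4.27 pos [506.5 217.1  77.1] rot [-3.141e+00  3.000e-03 -4.950e-01] F [-10.31   6.15  17.07] M [ 0.94  1.73 -0.01] open 0.6852 q [0.401 0.472 1.922 0.003 0.749 0.894]
```

View pics/s5.png

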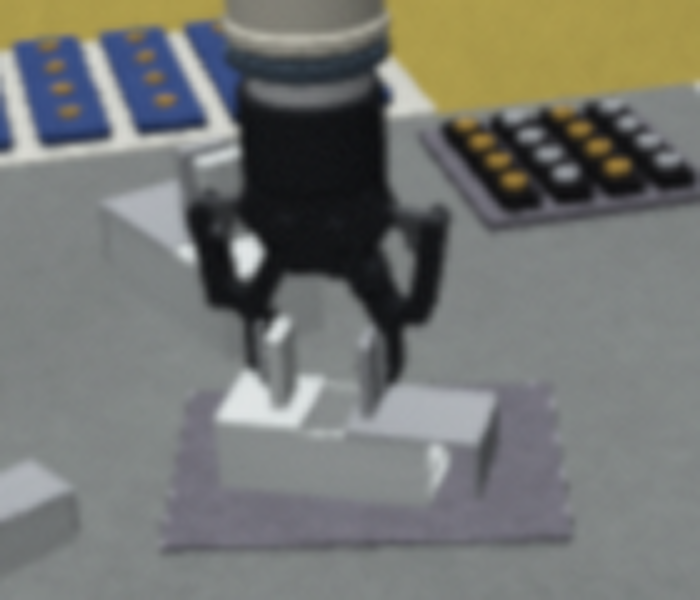

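Both fingers are now touching, but the pads swing forward as they close and push down on the lugs (Fz 17). I'll raise the tool a little while closing, and move back with the rear finger.

Request:
{"fn": "send_rows", "kwargs": {
  "plan": [
    [[-0.001,0,-0.0012],[0,0,0],0.34],
    [[-0.002,0,-0.0017],[0,0,0],0.3],
    [[-0.003,0,-0.0022],[0,0,0],0.25],
    [[-0.004,0,-0.0027],[0,0,0],0.2],
    [[-0.005,0,-0.003],[0,0,0],0.15]
  ]
}}

```text
clock: 4.68
eef_pos: [501.9, 219.4, 79.8]
tcp_rot: [3.142, 0.003, -0.495]
contact_force: [0.1, 0.3, -4.0]
opening: 0.576
```

```bash
python3 -c "
from h import *
st()
"
```

```text
t 4.68 pos [501.9 219.4  79.8] rot [ 3.142e+00  3.000e-03 -4.950e-01] F [ 0.09  0.32 -3.98] M [0.02 0.03 0.02] open 0.5763 q [0.408 0.464 1.928 0.003 0.752 0.901]
```

Request:
{"fn": "send_rows", "kwargs": {
  "plan": [
    [[-0.001,0,0],[0,0,0],0.1],
    [[-0.002,0,0],[0,0,0],0.05],
    [[-0.003,0,-0.0003],[0,0,0],0.0],
    [[-0.004,0,-0.0006],[0,0,0],-0.05],
    [[-0.005,0,-0.0009],[0,0,0],-0.1]
  ]
}}

```text
clock: 5.1
eef_pos: [497.4, 221.8, 80.7]
tcp_rot: [3.142, 0.003, -0.495]
contact_force: [0.0, -0.9, -3.8]
opening: 0.454
```

```bash
python3 -c "
from h import *
st()
"
```

```text
t 5.1 pos [497.4 221.8  80.7] rot [ 3.142e+00  3.000e-03 -4.950e-01] F [ 0.04 -0.91 -3.85] M [ 0.03 -0.04 -0.04] open 0.4539 q [0.415 0.459 1.934 0.003 0.751 0.908]
```

Request:
{"fn": "send_rows", "kwargs": {
  "plan": [
    [[-0.001,0,0],[0,0,0],-0.15],
    [[-0.002,0,0],[0,0,0],-0.2],
    [[-0.003,0,0],[0,0,0],-0.3],
    [[-0.003,0,0],[0,0,0],-0.4],
    [[-0.003,0,0],[0,0,0],-0.5]
  ]
}}

```text
clock: 5.52
eef_pos: [495.7, 223.2, 81.4]
tcp_rot: [-3.141, 0.001, -0.495]
contact_force: [3.2, -3.0, 5.6]
opening: 0.396
```

Request:
{"fn": "send_rows", "kwargs": {
  "plan": [
    [[0,0,0],[0,0,0],-0.7],
    [[0,0,0],[0,0,0],-0.7],
    [[0,0,0],[0,0,0],-0.7],
    [[0,0,0],[0,0,0],-0.7],
    [[0,0,0],[0,0,0],-0.7]
  ]
}}

```text
clock: 5.93
eef_pos: [495.7, 223.2, 81.4]
tcp_rot: [-3.141, 0.001, -0.495]
contact_force: [1.2, -2.9, 3.9]
opening: 0.399
```

```bash
python3 -c "
from h import *
st()
im=viewer.grab_frame('side');save('s6.png',cv2.resize(im[100:220,240:380],None,fx=5,fy=5,interpolation=cv2.INTER_CUBIC))
im=viewer.grab_frame('top');save('t6.png',cv2.resize(im[140:260,225:345],None,fx=5,fy=5,interpolation=cv2.INTER_CUBIC))
st()
"
```

```text
t 5.93 pos [495.7 223.2  81.4] rot [-3.141e+00  1.000e-03 -4.950e-01] F [ 1.22 -2.94  3.86] M [-0.35  0.12  0.08] open 0.399 q [0.419 0.456 1.937 0.002 0.749 0.912]
t 6.03 pos [495.8 223.2  81.4] rot [-3.141e+00  1.000e-03 -4.950e-01] F [ 0.76 -3.12  3.07] M [-0.41  0.13  0.06] open 0.3963 q [0.419 0.456 1.937 0.002 0.749 0.912]
```

View pics/s6.png

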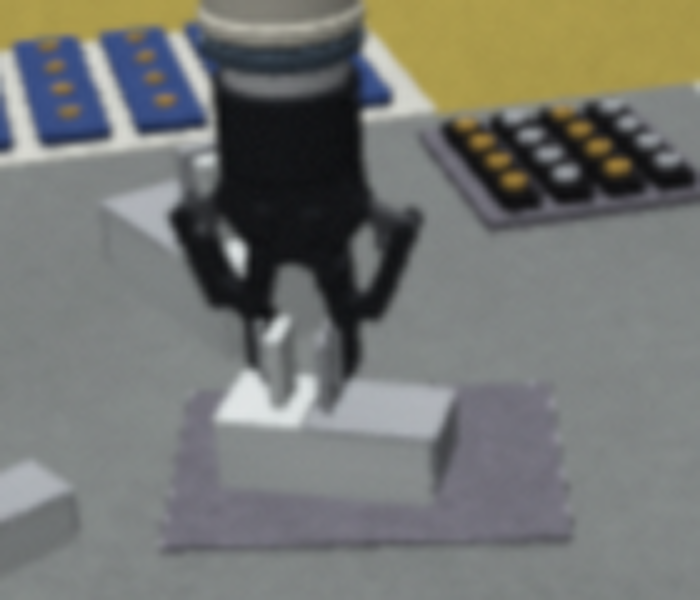

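View pics/t6.png

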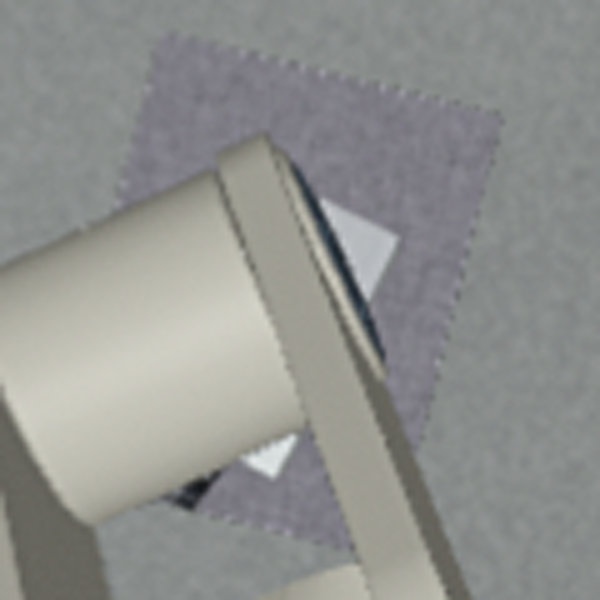

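The side view shows the lid shut: front plate flush with the nose and lugs close together. Opening stopped at 0.397, about 33.7 mm. The lug contact at about 0.70 when open agrees with the 26 mm travel, so 22 mm of easing means an opening of about 0.656 (jaw about 0.31). I'll lift gently.

Request:
{"fn": "send_rows", "kwargs": {
  "plan": [
    [[0,0,-0.008],[0,0,0],-0.7],
    [[0,0,-0.024],[0,0,0],-0.7],
    [[0,0,-0.045],[0,0,0],-0.7],
    [[0,0,-0.065],[0,0,0],-0.7],
    [[0,0,-0.08],[0,0,0],-0.7]
  ]
}}

```text
clock: 6.45
eef_pos: [495.6, 223.3, 162.8]
tcp_rot: [-3.14, 0.001, -0.495]
contact_force: [0.0, 0.1, -3.1]
opening: 0.393
```

```bash
python3 -c "
from h import *
st()
im=viewer.grab_frame('side');save('s7.png',cv2.resize(im[60:220,240:400],None,fx=4,fy=3.7,interpolation=cv2.INTER_CUBIC))
rel([560,-240,185],-28.3)
# plate bottom z
s=((565+.5)/7.4286-.5+260,(365+.5)/7.4286-.5+150)
for z in (4,8,12,16,20,24): print(z,atz('side',[s],z).round(1))
st()
"
```

```text
t 6.45 pos [495.6 223.3 162.8] rot [-3.14e+00  1.00e-03 -4.95e-01] F [ 0.02  0.05 -3.08] M [ 0.02 -0.06  0.03] open 0.3933 q [0.419 0.335 1.89  0.003 0.917 0.913]
shift [ 0.2758  0.3782 -0.0212] turn [-0.0043 -0.0007 -0.001 ] deg 0.3 dist 0.469
4 [[579.4 165.7   4. ]]
8 [[577.5 159.7   8. ]]
12 [[575.7 153.6  12. ]]
16 [[573.8 147.6  16. ]]
20 [[572.  141.6  20. ]]
24 [[570.1 135.5  24. ]]
t 6.5 pos [497.  223.9 165.3] rot [-3.137e+00 -1.000e-03 -4.950e-01] F [1.45 0.01 0.38] M [ 0.04 -0.08  0.06] open 0.3951 q [0.419 0.332 1.887 0.003 0.919 0.913]
```

View pics/s7.png

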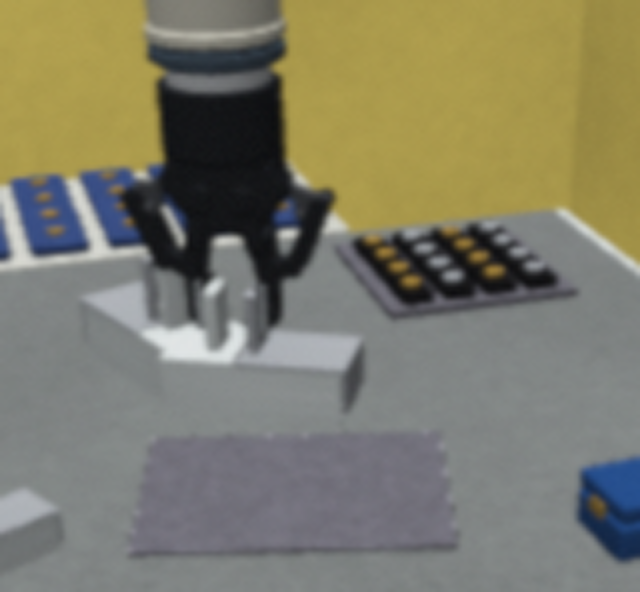

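The scoop hangs level with the lid shut, and Fz of −3 N matches its weight. Now I'll carry it toward the tray.

Request:
{"fn": "send_rows", "kwargs": {
  "plan": [
    [[0.01,0.014,0],[0,0,0],-0.7],
    [[0.027,0.037,0],[0,0,0],-0.7],
    [[0.045,0.062,0],[0,0,0],-0.7],
    [[0.063,0.086,0],[0,0,0],-0.7],
    [[0.081,0.111,0],[0,0,0],-0.7]
  ]
}}

```text
clock: 6.92
eef_pos: [515.0, 86.8, 164.3]
tcp_rot: [-3.138, 0.0, -0.494]
contact_force: [0.0, 1.3, -3.2]
opening: 0.395
```

Request:
{"fn": "send_rows", "kwargs": {
  "plan": [
    [[0.018,0.025,-0.004],[0,0,0],-0.7],
    [[0.036,0.05,-0.008],[0,0,0],-0.7],
    [[0.054,0.074,-0.012],[0,0,0],-0.7],
    [[0.073,0.1,-0.016],[0,0,0],-0.7],
    [[0.091,0.125,-0.02],[0,0,0],-0.7]
  ]
}}

```text
clock: 7.33
eef_pos: [535.2, -67.8, 183.2]
tcp_rot: [-3.138, 0.001, -0.494]
contact_force: [0.3, 0.4, -3.2]
opening: 0.393
```

Request:
{"fn": "send_rows", "kwargs": {
  "plan": [
    [[0.018,0.025,0],[0,0,0],-0.7],
    [[0.036,0.05,0],[0,0,0],-0.7],
    [[0.054,0.074,0],[0,0,0],-0.7],
    [[0.07,0.096,0],[0,0,0],-0.7],
    [[0.08,0.11,0],[0,0,0],-0.7]
  ]
}}

```text
clock: 7.75
eef_pos: [553.3, -204.9, 181.9]
tcp_rot: [-3.138, 0.002, -0.496]
contact_force: [1.1, -0.1, -2.5]
opening: 0.393
```

```bash
python3 -c "
from h import *
st()
rel([560,-240,200],-28.3,50)
"
```

```text
t 7.75 pos [ 553.3 -204.9  181.9] rot [-3.138e+00  2.000e-03 -4.960e-01] F [ 1.06 -0.11 -2.51] M [ 0.03 -0.02 -0.03] open 0.3931 q [-0.359  0.376  1.774  0.005  0.992  0.134]
shift [ 0.0226  0.0276 -0.0182] turn [-4.10e-03 -8.71e-01  1.00e-04] deg 49.9 dist 0.04
```

Request:
{"fn": "send_rows", "kwargs": {
  "plan": [
    [[0.0045,0.0055,-0.004],[0,-0.09,0],-0.7],
    [[0.009,0.011,-0.0075],[0,-0.18,0],-0.7],
    [[0.0135,0.0165,-0.011],[0,-0.27,0],-0.7],
    [[0.018,0.022,-0.015],[0,-0.36,0],-0.7],
    [[0.0226,0.0276,-0.018],[0,-0.44,0],-0.7]
  ]
}}

```text
clock: 8.17
eef_pos: [560.3, -240.3, 199.5]
tcp_rot: [-3.137, 0.446, -0.494]
contact_force: [-0.2, -0.8, -3.8]
opening: 0.395
```

```bash
python3 -c "
from h import *
st()
rel([560,-240,190],-28.3,50)
"
```

```text
t 8.17 pos [ 560.3 -240.3  199.5] rot [-3.137  0.446 -0.494] F [-0.21 -0.79 -3.78] M [-0.17 -0.42 -0.04] open 0.3952 q [-0.426  0.616  1.407  0.034  1.563  0.061]
shift [ 0.0037 -0.0001  0.0087] turn [-0.0045 -0.4268  0.0012] deg 24.5 dist 0.01
```

Request:
{"fn": "send_rows", "kwargs": {
  "plan": [
    [[0.001,0,0.002],[0,-0.09,0],-0.7],
    [[0.0015,0,0.0035],[0,-0.18,0],-0.7],
    [[0.002,0,0.005],[0,-0.27,0],-0.7],
    [[0.003,0,0.007],[0,-0.35,0],-0.7],
    [[0.0037,0,0.0087],[0,-0.427,0],-0.7]
  ]
}}

```text
clock: 8.58
eef_pos: [560.2, -240.1, 188.6]
tcp_rot: [-3.135, 0.876, -0.49]
contact_force: [-0.2, -0.4, -4.2]
opening: 0.393
```

```bash
python3 -c "
from h import *
st()
im=viewer.grab_frame('side');save('s8.png',cv2.resize(im[140:390,280:530],None,fx=3,fy=2.4,interpolation=cv2.INTER_CUBIC))
im=viewer.grab_frame('top');save('t8.png',cv2.resize(im[80:270,380:560],None,fx=4,fy=3.1,interpolation=cv2.INTER_CUBIC))
rel([560,-240,140],-28.3,50)
st()
"
```

```text
t 8.58 pos [ 560.2 -240.1  188.6] rot [-3.135  0.876 -0.49 ] F [-0.2  -0.43 -4.19] M [-0.39 -0.74 -0.02] open 0.3927 q [-0.434  0.871  1.146  0.056  1.999  0.059]
shift [0.0355 0.0001 0.0288] turn [-0.0042  0.0062  0.0018] deg 0.4 dist 0.046
t 8.68 pos [ 559.5 -239.8  185.7] rot [-3.135  0.879 -0.491] F [-0.41  0.45 -3.9 ] M [-0.46 -0.8   0.02] open 0.3936 q [-0.434  0.874  1.148  0.055  1.997  0.059]
```

View pics/s8.png

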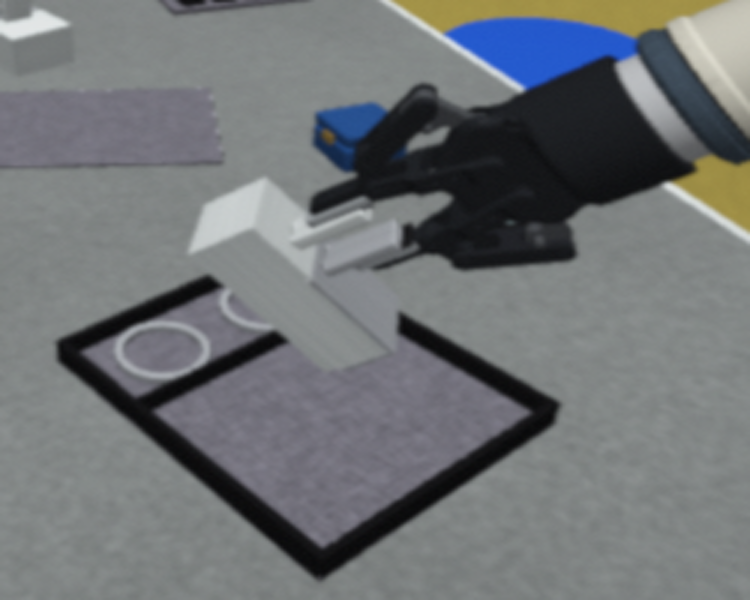

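View pics/t8.png

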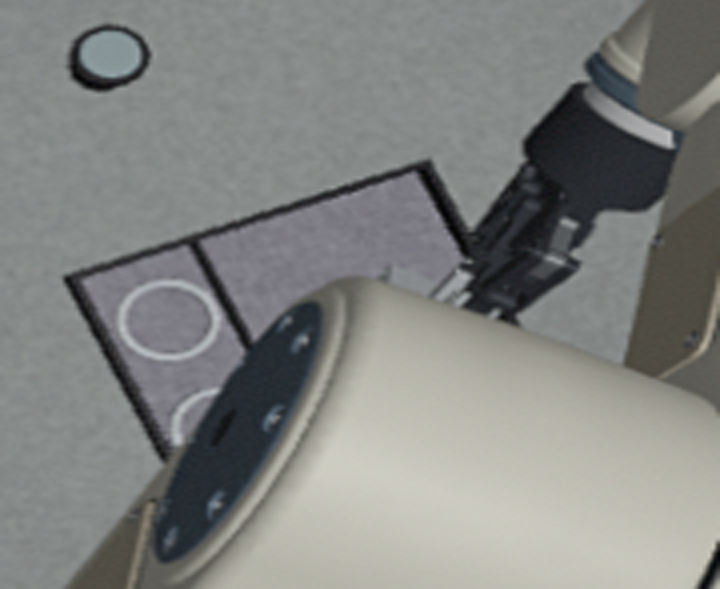

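The scoop is tilted about 50° nose-down with the lid shut, and its nose is over the wide compartment (side crop (360,365)). I'll lower it.

Request:
{"fn": "send_rows", "kwargs": {
  "plan": [
    [[0.007,0,0.0055],[0,0.006,0],-0.7],
    [[0.016,0,0.012],[0,0.006,0],-0.7],
    [[0.025,0,0.02],[0,0.006,0],-0.7],
    [[0.033,0,0.027],[0,0.006,0],-0.7],
    [[0.0355,0,0.0288],[0,0.006,0],-0.7]
  ]
}}

```text
clock: 9.1
eef_pos: [559.3, -239.4, 138.2]
tcp_rot: [-3.135, 0.874, -0.491]
contact_force: [-0.9, -0.4, -4.2]
opening: 0.393
```

```bash
python3 -c "
from h import *
s=status.sense();st()
im=viewer.grab_frame('side').copy()
Rm=R.from_euler('xyz',s['tcp_rot']).as_matrix()
# scoop local: tool x=+x, y=-y, z=-z ; TCP at (-13.85,0,77.4)
def W(p): d=np.array(p)-[-13.85,0,77.4]; return s['eef_pos']+Rm@[d[0],-d[1],-d[2]]
for p in [(60,25,19),(60,-25,19),(60,28,0),(60,-28,0),(-60,28,0),(-60,-28,43),(86,28,11),(86,-28,11)]:
    w=W(p);u=proj('side',w)[0];print(p,w.round(1),u.round(1));cv2.circle(im,tuple(int(x) for x in u),1,(255,0,0),-1)
save('s9.png',cv2.resize(im[140:390,280:530],None,fx=3,fy=2.4,interpolation=cv2.INTER_CUBIC))
"
```

```text
t 9.1 pos [ 559.3 -239.4  138.2] rot [-3.135  0.874 -0.491] F [-0.94 -0.36 -4.15] M [-0.41 -0.82 -0.01] open 0.3928 q [-0.433  0.92   1.165  0.054  1.928  0.056]
(60, 25, 19) [ 573.7 -218.3   44.2] [395.1 288.1]
(60, -25, 19) [ 549.9 -262.3   44. ] [393.4 309.6]
(60, 28, 0) [ 562.3 -208.7   32. ] [386.6 290.4]
(60, -28, 0) [ 535.7 -258.    31.8] [384.1 314.4]
(-60, 28, 0) [ 494.4 -172.4  124. ] [346.  246.9]
(-60, -28, 43) [ 496.7 -237.4  151.4] [360.7 258.8]
(86, 28, 11) [ 584.4 -220.6   19.1] [399.8 297.4]
(86, -28, 11) [ 557.8 -269.9   18.9] [398.3 321.8]
```

View pics/s9.png

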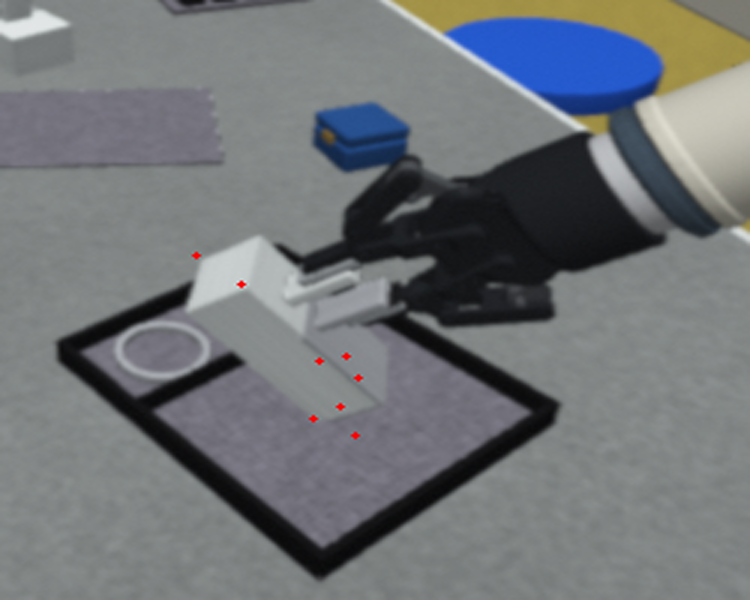

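The overlay agrees with the picture to about 6 mm: mouth near (562,−240,44), inside the bay. Now I'll ease the grip gradually to about 21 mm wider.

Request:
{"fn": "send_rows", "kwargs": {
  "plan": [
    [[0,0,0],[0,0,0],-0.2],
    [[0,0,0],[0,0,0],-0.05],
    [[0,0,0],[0,0,0],0.08],
    [[0,0,0],[0,0,0],0.17],
    [[0,0,0],[0,0,0],0.22]
  ]
}}

```text
clock: 9.57
eef_pos: [559.6, -239.6, 138.9]
tcp_rot: [-3.135, 0.873, -0.491]
contact_force: [-0.6, -0.3, -3.4]
opening: 0.604
```

Request:
{"fn": "send_rows", "kwargs": {
  "plan": [
    [[0,0,0],[0,0,0],0.24],
    [[0,0,0],[0,0,0],0.26],
    [[0,0,0],[0,0,0],0.28],
    [[0,0,0],[0,0,0],0.28],
    [[0,0,0],[0,0,0],0.28]
  ]
}}

```text
clock: 9.98
eef_pos: [559.5, -239.6, 139.0]
tcp_rot: [-3.135, 0.873, -0.491]
contact_force: [-1.0, -1.2, -3.2]
opening: 0.638
```

```bash
python3 -c "
from h import *
st()
im=viewer.grab_frame('side');save('s10.png',cv2.resize(im[190:390,290:490],None,fx=3.5,fy=3,interpolation=cv2.INTER_CUBIC))
st()
"
```

```text
t 9.98 pos [ 559.5 -239.6  139. ] rot [-3.135  0.873 -0.491] F [-1.01 -1.23 -3.19] M [-0.39 -0.7   0.02] open 0.6379 q [-0.434  0.919  1.164  0.054  1.93   0.056]
t 10.03 pos [ 559.5 -239.6  139. ] rot [-3.135  0.873 -0.491] F [-0.14  0.53 -2.82] M [-0.4  -0.7  -0.08] open 0.6385 q [-0.434  0.919  1.164  0.054  1.93   0.056]
```

View pics/s10.png

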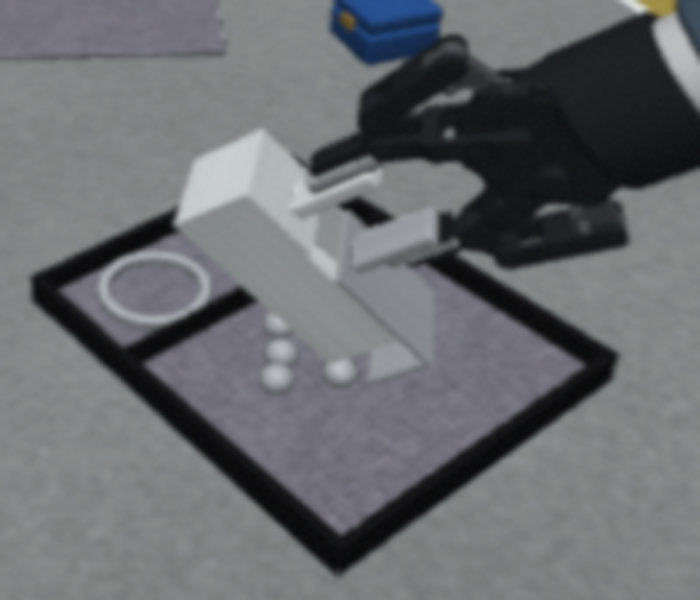

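Four beads are out on the floor of the wide compartment, at crop (277,322), (281,350), (276,377) and (340,370). The lugs are still held and the load is down about 0.7–1 N. I'll rise slowly, then squeeze shut again for a firm carry back.

Request:
{"fn": "send_rows", "kwargs": {
  "plan": [
    [[-0.003,0,-0.0025],[0,0,0],0.28],
    [[-0.009,0,-0.0077],[0,0,0],0.28],
    [[-0.017,0,-0.014],[0,0,0],0.28],
    [[-0.025,0,-0.021],[0,0,0],0.28],
    [[-0.03,0,-0.025],[0,0,0],0.28]
  ]
}}

```text
clock: 10.45
eef_pos: [559.9, -239.9, 180.3]
tcp_rot: [-3.135, 0.871, -0.491]
contact_force: [0.3, -0.3, -2.1]
opening: 0.639
```

```bash
python3 -c "
from h import *
st()
im=viewer.grab_frame('side');save('s11.png',cv2.resize(im[190:390,290:490],None,fx=3.5,fy=3,interpolation=cv2.INTER_CUBIC))
st()
"
```

```text
t 10.45 pos [ 559.9 -239.9  180.3] rot [-3.135  0.871 -0.491] F [ 0.31 -0.26 -2.09] M [-0.39 -0.66  0.03] open 0.6392 q [-0.434  0.876  1.153  0.055  1.982  0.059]
t 10.5 pos [ 560.2 -240.   181.2] rot [-3.135  0.87  -0.491] F [-0.12 -0.1  -2.14] M [-0.38 -0.71 -0.02] open 0.6412 q [-0.434  0.875  1.153  0.055  1.983  0.059]
```

View pics/s11.png

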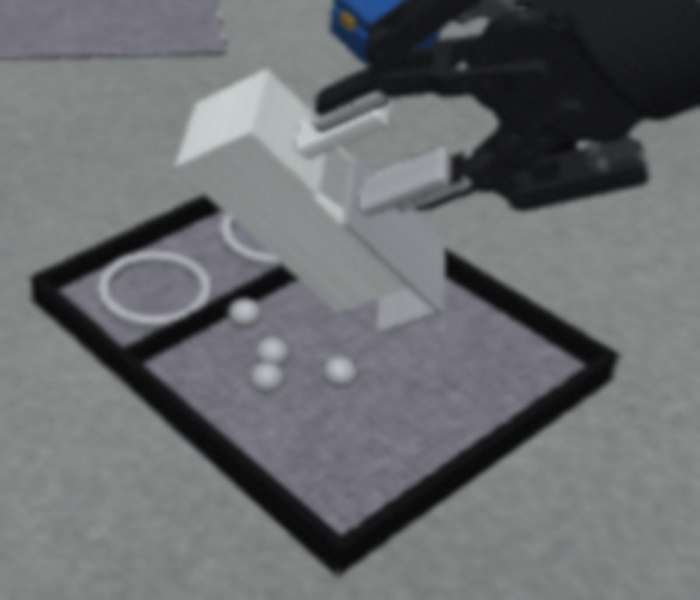

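All four beads are in the wide compartment and the scoop is still firmly oriented. I'll squeeze shut again.

Request:
{"fn": "send_rows", "kwargs": {
  "plan": [
    [[-0.006,0,-0.005],[0,0,0],0.15],
    [[-0.012,0,-0.01],[0,0,0],0.0],
    [[-0.015,0,-0.013],[0,0,0],-0.15],
    [[-0.015,0,-0.013],[0,0,0],-0.3],
    [[-0.015,0,-0.013],[0,0,0],-0.5]
  ]
}}

```text
clock: 10.92
eef_pos: [560.4, -240.3, 201.1]
tcp_rot: [-3.135, 0.87, -0.491]
contact_force: [0.4, -0.1, -3.3]
opening: 0.385
```

```bash
python3 -c "
from h import *
st()
rel([555,-215,200],-28.3,0)
"
```

```text
t 10.92 pos [ 560.4 -240.3  201.1] rot [-3.135  0.87  -0.491] F [ 0.35 -0.12 -3.27] M [-0.4  -0.67  0.05] open 0.3851 q [-0.434  0.855  1.144  0.055  2.01   0.06 ]
shift [-0.0099 -0.0197  0.0136] turn [-0.0049  0.8697 -0.    ] deg 49.8 dist 0.026
```

Request:
{"fn": "send_rows", "kwargs": {
  "plan": [
    [[0,0,0],[0,0.07,0],-0.7],
    [[0,0,0],[0,0.16,0],-0.7],
    [[0,0,0],[0,0.25,0],-0.7],
    [[0,0,0],[0,0.34,0],-0.7],
    [[0,0,0],[0,0.43,0],-0.7]
  ]
}}

```text
clock: 11.33
eef_pos: [560.4, -240.3, 200.7]
tcp_rot: [-3.137, 0.436, -0.494]
contact_force: [0.6, 0.3, -2.6]
opening: 0.396
```

Request:
{"fn": "send_rows", "kwargs": {
  "plan": [
    [[0,0,0],[0,0.09,0],-0.7],
    [[0,0,0],[0,0.18,0],-0.7],
    [[0,0,0],[0,0.27,0],-0.7],
    [[0,0,0],[0,0.36,0],-0.7],
    [[0,0,0],[0,0.44,0],-0.7]
  ]
}}

```text
clock: 11.75
eef_pos: [559.6, -239.9, 200.7]
tcp_rot: [-3.137, -0.007, -0.496]
contact_force: [-0.7, 0.4, -2.4]
opening: 0.388
```

```bash
python3 -c "
from h import *
st()
rel([495.7,223.3,165],-28.36,0)
im=viewer.grab_frame('side');save('s12.png',cv2.resize(im[120:390,270:520],None,fx=3,fy=2.2,interpolation=cv2.INTER_CUBIC))
"
```

```text
t 11.75 pos [ 559.6 -239.9  200.7] rot [-3.137 -0.007 -0.496] F [-0.73  0.4  -2.44] M [0.08 0.03 0.07] open 0.3885 q [-0.409  0.378  1.723  0.004  1.033  0.084]
shift [-0.2768 -0.3769  0.0355] turn [-0.0043 -0.0066 -0.0009] deg 0.5 dist 0.469
```

View pics/s12.png

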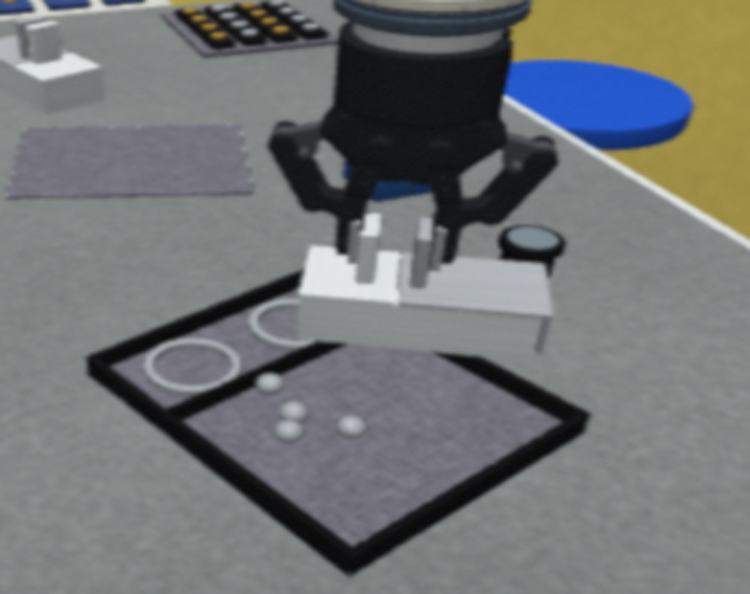

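The four beads sit at rest in the wide bay, and the scoop is level with the lid shut. I'll carry it back to the pad.

Request:
{"fn": "send_rows", "kwargs": {
  "plan": [
    [[-0.011,-0.015,0.002],[0,-0.003,0],-0.7],
    [[-0.029,-0.04,0.003],[0,-0.005,0],-0.7],
    [[-0.047,-0.064,0.005],[0,-0.0066,0],-0.7],
    [[-0.066,-0.09,0.007],[0,-0.0066,0],-0.7],
    [[-0.085,-0.116,0.01],[0,-0.0066,0],-0.7]
  ]
}}

```text
clock: 12.22
eef_pos: [537.7, -95.4, 189.8]
tcp_rot: [-3.138, 0.001, -0.497]
contact_force: [0.4, -1.3, -3.1]
opening: 0.39
```

Request:
{"fn": "send_rows", "kwargs": {
  "plan": [
    [[-0.019,-0.026,0.002],[0,0,0],-0.7],
    [[-0.038,-0.052,0.004],[0,0,0],-0.7],
    [[-0.057,-0.078,0.006],[0,0,0],-0.7],
    [[-0.076,-0.103,0.008],[0,0,0],-0.7],
    [[-0.095,-0.129,0.01],[0,0,0],-0.7]
  ]
}}

```text
clock: 12.63
eef_pos: [514.6, 64.6, 179.8]
tcp_rot: [-3.14, 0.004, -0.497]
contact_force: [1.2, 0.8, -3.3]
opening: 0.39
```

```bash
python3 -c "
from h import *
st()
rel([495.7,223.3,130],-28.36,0)
"
```

```text
t 12.63 pos [514.6  64.6 179.8] rot [-3.14   0.004 -0.497] F [ 1.19  0.78 -3.27] M [0.08 0.01 0.03] open 0.3905 q [0.12  0.278 1.927 0.004 0.939 0.614]
shift [-0.0921 -0.1304  0.0503] turn [-0.0013  0.0037 -0.0017] deg 0.2 dist 0.167
```

Request:
{"fn": "send_rows", "kwargs": {
  "plan": [
    [[-0.022,-0.031,0.008],[0,0.004,-0.002],-0.7],
    [[-0.043,-0.06,0.02],[0,0.004,-0.002],-0.7],
    [[-0.063,-0.089,0.032],[0,0.004,-0.002],-0.7],
    [[-0.082,-0.116,0.044],[0,0.004,-0.002],-0.7],
    [[-0.0921,-0.1304,0.0503],[0,0.004,-0.002],-0.7]
  ]
}}

```text
clock: 13.05
eef_pos: [494.1, 226.1, 128.3]
tcp_rot: [3.14, 0.003, -0.493]
contact_force: [0.6, 0.2, -2.9]
opening: 0.389
```

```bash
python3 -c "
from h import *
s=status.sense();st()
im=viewer.grab_frame('side').copy()
rel([495.7,223.3,90],-28.36,0)
Rm=R.from_euler('xyz',s['tcp_rot']).as_matrix()
def W(p): d=np.array(p)-[-13.85,0,77.4]; return s['eef_pos']+Rm@[d[0],-d[1],-d[2]]
for p in [(64,-28,43),(64,28,43),(60,-28,0),(-60,-28,0),(-60,-28,43),(-60,28,43)]:
    w=W(p);u=proj('side',w)[0];cv2.circle(im,tuple(int(round(x)) for x in u),0,(255,0,0),-1)
save('s13.png',cv2.resize(im[100:220,240:380],None,fx=5,fy=5,interpolation=cv2.INTER_NEAREST))
"
```

```text
t 13.05 pos [494.1 226.1 128.3] rot [ 3.14e+00  3.00e-03 -4.93e-01] F [ 0.64  0.22 -2.92] M [-0.03  0.05  0.01] open 0.3894 q [0.426 0.385 1.911 0.002 0.849 0.918]
shift [0.0037 0.0028 0.0377] turn [0.0014 0.0038 0.0021] deg 0.3 dist 0.038
```

View pics/s13.png

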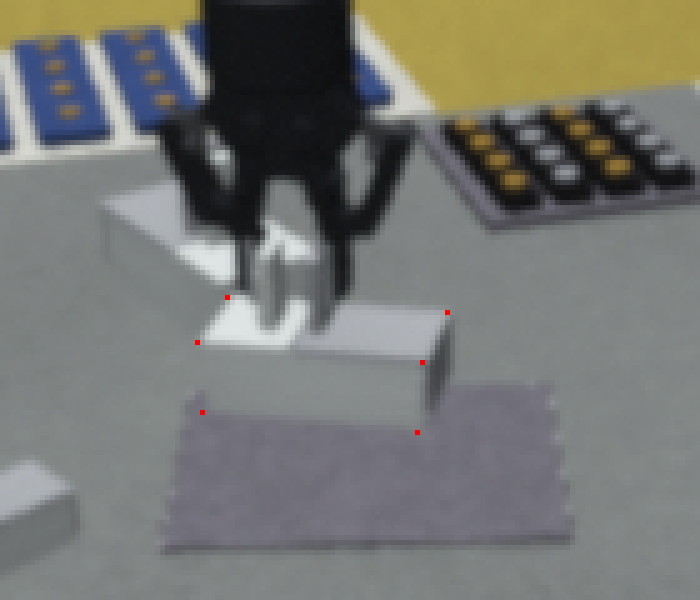

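The model overlay matches the rear corners, and the nose sits only about 1 px (~1°) high, so it is nearly level. I'll lower it to just above the pad.

Request:
{"fn": "send_rows", "kwargs": {
  "plan": [
    [[0.001,0.001,0.01],[0.001,0.004,0.002],-0.7],
    [[0.0025,0.002,0.02],[0.001,0.004,0.002],-0.7],
    [[0.0037,0.0028,0.03],[0.001,0.004,0.002],-0.7],
    [[0.0037,0.0028,0.038],[0.001,0.004,0.002],-0.7],
    [[0.0037,0.0028,0.042],[0.001,0.004,0.002],-0.7]
  ]
}}

```text
clock: 13.52
eef_pos: [495.1, 221.9, 84.0]
tcp_rot: [3.139, 0.001, -0.496]
contact_force: [-0.1, -0.3, -2.1]
opening: 0.39
```

```bash
python3 -c "
from h import *
st();rel([495.7,223.3,81.5],-28.36,0)"
```

```text
t 13.52 pos [495.1 221.9  84. ] rot [ 3.139e+00  1.000e-03 -4.960e-01] F [-0.1  -0.29 -2.07] M [-0.01  0.02  0.03] open 0.3905 q [ 4.190e-01  4.510e-01  1.937e+00 -1.000e-03  7.560e-01  9.160e-01]
shift [-0.0001 -0.0015  0.0025] turn [ 0.0024  0.0013 -0.0013] deg 0.2 dist 0.003
```

Request:
{"fn": "send_rows", "kwargs": {
  "plan": [
    [[0,-0.001,0.0006],[0.002,0.001,0],-0.7],
    [[0,-0.0015,0.0012],[0.002,0.001,0],-0.7],
    [[0,-0.0015,0.0018],[0.002,0.001,0],-0.7],
    [[0,-0.0015,0.0024],[0.002,0.001,0],-0.7],
    [[0,-0.0015,0.0024],[0.002,0.001,0],-0.7]
  ]
}}

```text
clock: 13.93
eef_pos: [496.0, 223.3, 82.0]
tcp_rot: [-3.141, -0.0, -0.496]
contact_force: [-0.1, -1.2, -1.8]
opening: 0.387
```

```bash
python3 -c "
from h import *
st()
viewer.grab_frame('side');st()"
```

```text
t 13.93 pos [496.  223.3  82. ] rot [-3.141 -0.    -0.496] F [-0.11 -1.25 -1.78] M [0.05 0.05 0.04] open 0.3871 q [ 0.42   0.455  1.936 -0.     0.75   0.917]
t 13.98 pos [496.  223.3  82. ] rot [-3.142 -0.    -0.496] F [-0.53  0.81 -2.69] M [ 0.03  0.02 -0.01] open 0.393 q [ 0.42   0.455  1.936 -0.     0.75   0.917]
```

Fz is still about −2.3 N, so it isn't resting yet. I'll lower 2 mm more in small steps.

Request:
{"fn": "send_rows", "kwargs": {
  "plan": [
    [[0,0,0.0004],[0,0,0],-0.7],
    [[0,0,0.0008],[0,0,0],-0.7],
    [[0,0,0.0012],[0,0,0],-0.7],
    [[0,0,0.0015],[0,0,0],-0.7],
    [[0,0,0.0015],[0,0,0],-0.7]
  ]
}}

```text
clock: 14.4
eef_pos: [496.4, 223.4, 81.4]
tcp_rot: [-3.141, -0.001, -0.496]
contact_force: [-1.2, -1.1, 8.6]
opening: 0.389
```

```bash
python3 -c "
from h import *
st()
viewer.grab_frame('side');st()"
```

```text
t 14.4 pos [496.4 223.4  81.4] rot [-3.141e+00 -1.000e-03 -4.960e-01] F [-1.23 -1.15  8.58] M [-0.06  0.59  0.04] open 0.3892 q [ 0.42   0.456  1.936 -0.     0.748  0.917]
t 14.45 pos [496.4 223.4  81.4] rot [-3.141e+00 -1.000e-03 -4.960e-01] F [-1.89 -2.33  8.71] M [-0.12  0.65  0.07] open 0.394 q [ 0.42   0.456  1.936 -0.     0.748  0.917]
```

It is resting (Fz +8.6 N). I'll open in reverse of the closing path: forward with the rear finger and slightly down as the pads swing back.

Request:
{"fn": "send_rows", "kwargs": {
  "plan": [
    [[0,0,-0.0003],[0,0,0],-0.21],
    [[0.002,0,0.0003],[0,0,0],-0.12],
    [[0.004,0,0.0009],[0,0,0],-0.03],
    [[0.006,0,0.0015],[0,0,0],0.06],
    [[0.0075,0,0.002],[0,0,0],0.14]
  ]
}}

```text
clock: 14.87
eef_pos: [503.2, 219.7, 79.1]
tcp_rot: [-3.141, -0.001, -0.496]
contact_force: [-1.7, 0.4, -0.6]
opening: 0.568
```

```bash
python3 -c "
from h import *
st()"
```

```text
t 14.87 pos [503.2 219.7  79.1] rot [-3.141e+00 -1.000e-03 -4.960e-01] F [-1.68  0.35 -0.61] M [ 0.17  0.33 -0.04] open 0.5682 q [ 0.409  0.466  1.927 -0.     0.748  0.905]
```

Request:
{"fn": "send_rows", "kwargs": {
  "plan": [
    [[0.001,0,0.0006],[0,0,0],0.2],
    [[0.0025,0,0.0012],[0,0,0],0.27],
    [[0.004,0,0.0017],[0,0,0],0.34],
    [[0.0052,0,0.002],[0,0,0],0.4],
    [[0.0054,0,0.002],[0,0,0],0.5]
  ]
}}

```text
clock: 15.28
eef_pos: [508.3, 217.0, 77.1]
tcp_rot: [-3.141, -0.001, -0.496]
contact_force: [-0.1, 0.3, -0.2]
opening: 0.746
```

Request:
{"fn": "send_rows", "kwargs": {
  "plan": [
    [[0,0,0],[0,0,0],0.6],
    [[0,0,0],[0,0,0],0.75],
    [[0,0,0],[0,0,0],0.9],
    [[0,0,0],[0,0,0],1],
    [[0,0,0],[0,0,0],1]
  ]
}}

```text
clock: 15.7
eef_pos: [508.3, 217.1, 77.1]
tcp_rot: [-3.141, -0.001, -0.496]
contact_force: [0.5, -0.5, -0.9]
opening: 1.002
```

```bash
python3 -c "
from h import *
st()
im=viewer.grab_frame('side');save('s14.png',cv2.resize(im[100:220,240:380],None,fx=5,fy=5,interpolation=cv2.INTER_CUBIC))
"
```

```text
t 15.7 pos [508.3 217.1  77.1] rot [-3.141e+00 -1.000e-03 -4.960e-01] F [ 0.49 -0.54 -0.87] M [-0.01 -0.04  0.  ] open 1.0021 q [ 0.401  0.473  1.92  -0.     0.747  0.898]
```

View pics/s14.png

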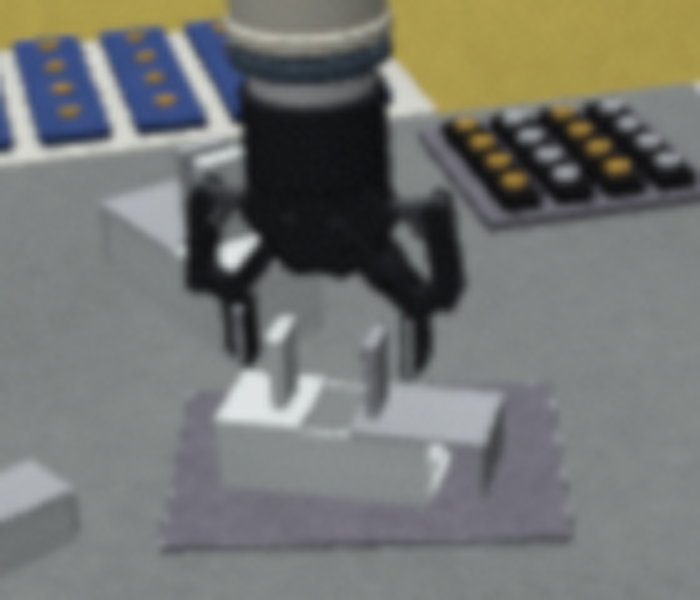

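The scoop stands on the pad with its lid sprung open, and the fingers are clear. I'll withdraw straight up and then to the side.

Request:
{"fn": "send_rows", "kwargs": {
  "plan": [
    [[0,0,-0.012],[0,0,0],1],
    [[0,0,-0.035],[0,0,0],1],
    [[0,0,-0.065],[0,0,0],1],
    [[0,0,-0.095],[0,0,0],1],
    [[0,0,-0.125],[0,0,0],1]
  ]
}}

```text
clock: 16.17
eef_pos: [507.9, 216.9, 204.3]
tcp_rot: [-3.141, -0.001, -0.496]
contact_force: [0.3, 0.6, -0.1]
opening: 1.001
```

Request:
{"fn": "send_rows", "kwargs": {
  "plan": [
    [[-0.02,-0.02,-0.02],[0,0,0],1],
    [[-0.045,-0.045,-0.03],[0,0,0],1],
    [[-0.07,-0.07,-0.035],[0,0,0],1],
    [[-0.095,-0.095,-0.035],[0,0,0],1],
    [[-0.12,-0.12,-0.035],[0,0,0],1]
  ]
}}

```text
clock: 16.58
eef_pos: [459.0, 381.2, 241.2]
tcp_rot: [-3.139, -0.002, -0.497]
contact_force: [1.6, 0.4, -0.4]
opening: 1.0
```

Request:
{"fn": "send_rows", "kwargs": {
  "plan": [
    [[-0.025,-0.025,0],[0,0,0],1],
    [[-0.05,-0.05,0],[0,0,0],1],
    [[-0.075,-0.075,0],[0,0,0],1],
    [[-0.095,-0.095,0],[0,0,0],1],
    [[-0.1,-0.1,0],[0,0,0],1]
  ]
}}

```text
clock: 17.0
eef_pos: [417.0, 520.6, 242.3]
tcp_rot: [-3.137, -0.001, -0.494]
contact_force: [-1.2, -0.3, 1.3]
opening: 0.998
```

```bash
python3 -c "
from h import *
st()
im=viewer.grab_frame('side');save('s15.png',im)
im=viewer.grab_frame('top');save('t15.png',im)
for l in ['bead0_center','scoop_grip']:
  for c in ['top','side']:
    for d in viewer.cut_out(l,c):
      ys,xs=np.nonzero(d['mask']);
      if len(xs): print(l,c,round(d['p'],2),xs.mean().round(1),ys.mean().round(1),len(xs),atz('%s'%c,[(xs.mean(),ys.mean())],15).round(0))
save('t15c.png',cv2.resize(im[120:260,225:525],None,fx=2.6,fy=2.6,interpolation=cv2.INTER_CUBIC))
"
```

```text
t 17.0 pos [417.  520.6 242.3] rot [-3.137e+00 -1.000e-03 -4.940e-01] F [-1.22 -0.29  1.27] M [-0.02 -0.01 -0.03] open 0.9984 q [ 0.893  0.425  1.551 -0.     1.161  1.387]
bead0_center side 0.4 386.7 314.1 85 [[ 547. -246.   15.]]
scoop_grip top 0.96 179.7 219.5 2321 [[481. 464.  15.]]
scoop_grip top 0.92 283.8 201.0 1606 [[521. 212.  15.]]
scoop_grip top 0.66 292.5 290.1 801 [[310. 194.  15.]]
scoop_grip side 0.83 309.6 185.2 1316 [[525. 241.  15.]]
scoop_grip side 0.78 282.0 150.5 1135 [[491. 502.  15.]]
scoop_grip side 0.71 235.0 204.8 793 [[311. 202.  15.]]
scoop_grip side 0.55 366.0 316.3 73 [[ 510. -240.   15.]]
```

View pics/s15.png

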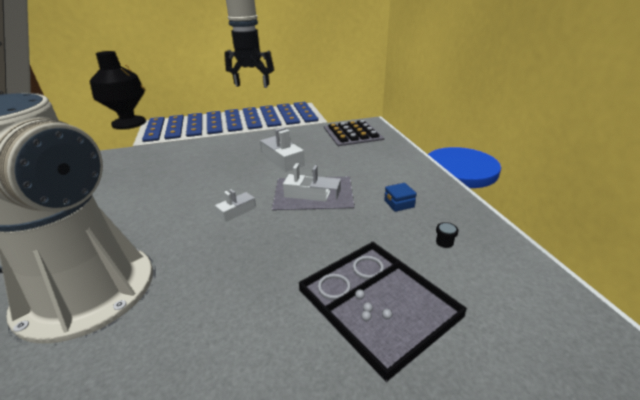

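View pics/t15c.png

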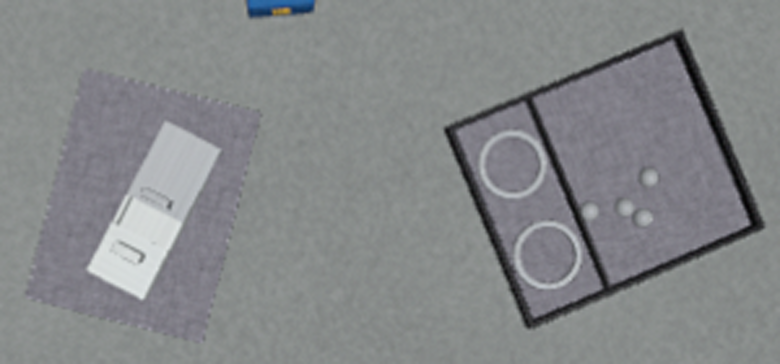

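View pics/t15.png

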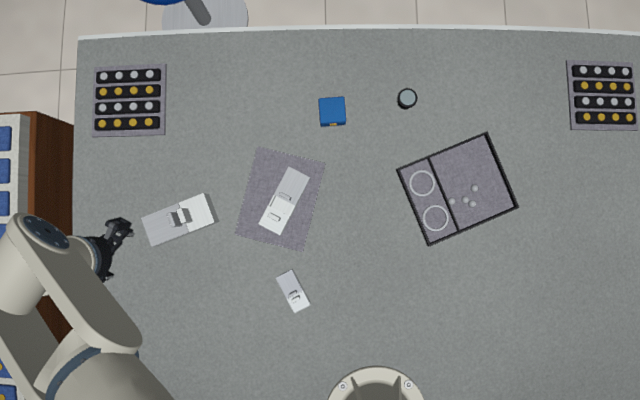

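The top view shows four beads in the wide compartment, at crop (590,211), (625,208), (643,218) and (650,177). The scoop is upright on its pad, and the bangles, ring box (332,111) and loupe (407,98) are where they started. The arm is clear, so I'm handing in.

```bash
python3 -c "
from h import *
print(job.sign_off())"
```

```text
the job is handed in; nothing more can be done
None
```

The job is done and handed in at about 17 s of the 54 s allowed; I got no verdict back.

**What I did:** I took the middle-sized scoop, the one on the grey pad. I squeezed its lid shut, which I felt at about 33.5 mm, lifted it and carried it to the tray. Over the wide compartment I tilted it 50° nose-down and eased the grip by about 21 mm. All four beads ran out. I squeezed the lid shut again for the trip back, set the scoop upright on its pad and let go.

**Last checks:**
- **Beads:** both cameras show all four in the wide compartment, one close to the divider but on the right side of it.
- **Scoop:** it stands upright on the pad, within about 1 mm of where it started, with the lid sprung open.
- **Other things:** the bangles, ring box and loupe look where they were, compared by eye with the first pictures.
- **Arm:** it was clear and touching nothing, with the contact force down to noise.

**What disagreed:**
- The bead finder reported only one bead, and only from the side camera, so the count of four comes from the pictures.
- While I was first closing the fingers, they pressed the scoop down on the pad with about 17 N, and partway through the scoop was lifted slightly.
- My predicted scoop outline was about 6 mm off in the tilted pose. Just before the scoop was set down, its nose looked about 1° high.

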